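# Pump a bench ratchet clamp tight on a glued cross sign

## Task

The cross-shaped sign lying in the bench ratchet clamp has just been glued: clamp it. Hold the black upright handle and pump the lever through full strokes from stop to stop, one click of the jaw each; once you feel the clamp start to bite (the sign squeezed against the sprung stop, the handle clearly harder to drive), give it one more full stroke and no more, then bring the lever back home and let go. Work it only by the lever, do not touch the jaw or the sign, do not over-tighten, and leave the other things on the bench where they are.

Things in the scene. Friction and masses are not known exactly. Their poses are not given: they have to be found in the camera images.
- handle (a point): Centre of the grip of the black upright handle at the lever's end: a round vertical post 24 mm in diameter, 50 to 126 mm above the table, this point at 90 mm. It runs on a circle of radius 160 mm about the pivot; the post may turn between flat fingers. Free space all round; below it is the flat steel lever, top at 50 mm.
- pivot (a point): Vertical pivot of the lever, 44 mm above the table. x and y axes here turn with the lever: y points along the lever from the pivot to the handle, z is up. The clamp's bar runs beside the pivot, on the side away from the handle, and the jaw moves along it.
- lever (a joint): Lever angle, rad, counter-clockwise from above: 0 home stop, 0.52 far stop. From about 0.09 up it drives the toothed bar; by 0.42 the next tooth has clicked; back below 0.07 the pawl drops behind the next tooth while the jaw stays. A stroke 0.03 to 0.49 and back moves the jaw one tooth, 10 mm. No return spring. The handle takes 2 to 4 N when free, 3 to 4 N more per click of squeeze.
- jaw_face (a point): Centre of the ribbed rubber face of the moving jaw (100 mm wide, 46 mm tall, grey), 35 mm above the table, on the bar's centre line. x axis points in the closing direction, towards the sign. It is at the retracted end at the start.
- jaw: The moving jaw with its round-toothed steel bar (tooth pitch 10 mm), sliding along its own x axis; origin on the bar's line beside the lever pivot, at table height at the start. Not to be touched.
- cross: The sign: a plus-shaped box, green sides, white face up, 110 mm across, arms 38 mm wide, 45 mm tall, about 350 g, loose on the clamp's 10 mm thick bed; origin under its centre. The jaw meets it and slides it to a grey ribbed sprung stop whose place varies and is not measured: 27 to 67 mm of jaw travel close all gaps. The stop then yields 1 mm per 2 N. Clamped is 14 to 60 N; above 75 N it breaks.
- driver: Bystander: flat aluminium power supply, 60 x 182 x 34 mm, origin under its centre.
- pliers: Bystander: pliers with black handles lying flat, 160 mm long, 64 mm wide, 18 mm tall, jaws towards +x; origin under the joint.
- modules: Bystander: small grey open tray of LED modules, 110 x 80 x 35 mm, origin under its centre.
Things that resemble listed ones, but are neither listed nor needed, are in the scene too. Leave any turquoise look-alike of the cross alone.

How it is judged:
On the way, in this order (a step that is already met when the one before it is completed fails the run):
1. the jaw has been ratcheted forward at least two clicks (distance of jaw from where it was at the start of the episode above 0.016 m), for 0.1 s.
2. the sign is squeezed between the jaw and the stop (contact force between jaw and cross above 10 N), for 0.2 s.
At the end, for the whole second after the job is handed in: The jaw presses on the sign with 14 to 60 N, held by the ratchet, the sign lies flat (within 0.1 rad) and still, the lever is back home (below 0.1 rad). The robot has let go (contact force between jaw and cross between 14 and 60 N and value of joint lever below 0.1 rad and linear speed of each of cross, jaw below 0.01 m/s and angle between cross's own z axis and vertical below 0.1 rad); the robot touches nothing.
It fails at once if the sign is squeezed with more than 75 N (contact force between jaw and cross above 75 N).
It fails at once if the robot touches the jaw or its bar (contact force between any of the fingers, the arm and jaw above 1 N).
It fails at once if the robot touches the sign (contact force between any of the fingers, the arm and cross above 1 N).
It fails at once if a bystander (power supply, pliers or tray) is moved more than 25 mm (distance of any of driver, pliers, modules from where it was at the start of the episode above 0.025 m).
It also fails if it takes over 72 s, if anything falls off the work surface, if the arm or the gripper's body presses on something with over 40 N, if the wrist force passes 120 N, or if a joint passes its speed limit or range.

## Robot

A 6-joint arm with a two-finger parallel gripper is mounted at the origin on the work surface. World frame = base frame: x ahead of the robot, y to its left, z up, the work surface at z = 0. Lengths are in m, angles in rad, forces in N, time in s.
With the tool pointing down it reaches from about 0.35 to 0.85 m from the base axis. Payload 8.1 kg.
Tool frame: the origin (TCP) lies midway between the tips of the shut fingers; the grasp point (between the pads) lies 19 mm behind it; z points along the fingers, y is the direction in which the jaws open and shut (so a half turn about z gives the same grasp; the last joint's range is limited). The gripper opens to 93 mm and grips with 3 to 60 N. Pads are 15 mm wide; open, the fingers measure 128 mm over their backs; the gripper's body (75 mm by 188 mm) begins 65 mm behind the grasp point.
Start: joints at [1.098, 0.13, 1.488, -0, 1.523, -0.085], TCP at [0.227, 0.555, 0.219] pointing down, gripper open.
Joint ranges: [-2.96, 2.96], [-0.89, 2.26], [0.02, 2.5], [-1.34, 4.48], [0, 2.73], [-2.66, 2.66]. Speed limits (rad/s): [2.39, 2.39, 2.79, 3.14, 3.14, 3.14].

## Interface

Orientations are given as a rotation vector (axis times angle).
In Python, from plant import robot gives the robot as it stands. The module is installed in compiled form; this text tells all that it offers.
- The arm moves only by the shell command python3 -m pendant 'ROWS' [FORCE]. ROWS is JSON, a list of rows, each an object with "translation": the shift along the tool's x, y, z in mm, a list of three; "twist": the turn, a rotation vector about the tool's x, y, z in rad, a list of three; "grip": the opening, from -1 (shut) to 1 (fully open). A call has exactly 10 rows; each row shifts and turns the pose as measured when the row begins, along the tool's axes as they then stand; what a row does not reach is not made up. A row lasts 1/10 s, in which the tool goes at most 50 mm and 8.59 degrees, less where a joint would pass 70% of its speed; a pose out of reach is approached as far as the arm can. A call is refused whole if a number of a shift passes 50 or a number of a turn 0.15, either way. A call with a gripper value outside its range is refused whole. The fingers move at their own pace and stop on an object; FORCE is the grip in N (left out, the last holds). Time passes only in rows, so rows that do not move let the fingers close, or fill a call up. It gives the time, the measured TCP pose, the force and the opening at its end, in the units of the state.
- robot.read_state(): the state, without advancing time (a new reading comes with each control period).
- robot.read_camera(name): name is "side" or "top" or "wrist"; returns (picture, depth): 420x560x3 uint8, red, green, blue; 420x560 float32, m along the optical axis (not along the pixel's ray), 0 where there is no reading.
- robot.camera_info(name): a dict with "vertical_fov" (degrees; the focal length in pixels is half the picture's height over the tangent of half this angle, whatever the lens; pixels are square), "cx", "cy" (the principal point, pixels), "cam_to_world" (4x4, takes a point from camera to world coordinates). Camera axes: x right, y up, looking along -z (the intrinsics and any distortion apply to the point x, -y, -z); pixel columns grow to the right and rows downward; lengths in m; the calibration is good to about 2 mm. The wrist camera is an equidistant fisheye: a pixel r from the principal point sees the ray r / f radians off the axis. A picture is of the moment at which its call begins: read the wrist's pose just before it. camera_info takes no time and is no camera call; for the wrist camera it gives the pose at the moment of the call.
- robot.close_job(): hands the job in, once; it reports no verdict.
The state is a dict: "t": time; "q": joint angles; "dq": joint speeds; "joint_torque": joint torques, N m; "tool_pos": TCP position; "orientation": TCP orientation; "force": force on the tool from outside, world axes, zero at the start; "wrist_torque": the same for the moment, N m; "opening": finger opening in m.
Only numpy, scipy, OpenCV 4.12 (cv2) and the standard library are available. Lean on these libraries where they do the work, as an engineer would, in place of code of your own. Each camera call takes 0.05 s, during which the arm holds its last target. There are 200 camera calls.

## Working session

There is one attempt and no reset: what is moved stays moved. The work goes in short steps, Python scripts to look and compute and a shell command to move; the robot and the scene stay as the last step left them, time stands still between calls to the robot, and variables do not carry over. Pictures are saved under pics/ and viewed, about 8 in all and at most 12, crops included, and the job is handed in when it is done.

```bash
mkdir -p pics
cat > h.py <<'E'
import numpy as np, cv2
from plant import robot
def cloud(name):
    i=robot.camera_info(name); p,d=robot.read_camera(name)
    f=210/np.tan(np.radians(i['vertical_fov'])/2)
    v,u=np.mgrid[0:420,0:560]
    P=np.stack([(u-i['cx'])/f*d,-(v-i['cy'])/f*d,-d],-1)
    T=np.array(i['cam_to_world']); W=P@T[:3,:3].T+T[:3,3]
    W[d==0]=np.nan
    return p,d,W
E
python3 - <<'E'
from h import *
s=robot.read_state(); print({k:np.round(v,3) for k,v in s.items()})
for n in('top','side'):
    p,d,W=cloud(n); np.savez(n,p=p,d=d,W=W); cv2.imwrite(f'pics/{n}0.png',p[...,::-1])
    i=robot.camera_info(n); print(i['vertical_fov'],np.round(i['cam_to_world'],3).tolist(), (d>0).mean())
E
```

```text
{'t': np.float64(0.0), 'q': array([ 1.098,  0.131,  1.489,  0.   ,  1.523, -0.085]), 'dq': array([ 0.001, -0.   , -0.   , -0.001,  0.   ,  0.   ]), 'joint_torque': array([ 1.0000e-03, -5.5984e+01, -4.9176e+01,  7.7000e-02,  3.5000e-02,
       -0.0000e+00]), 'tool_pos': array([0.227, 0.555, 0.218]), 'orientation': array([-6.050e-01, -3.082e+00,  3.000e-03]), 'force': array([-0.012,  0.277,  0.403]), 'wrist_torque': array([-0.008,  0.024,  0.024]), 'opening': np.float64(0.093)}
49.23639293477686 [[0.05, 0.976, -0.211, 0.373], [-0.999, 0.049, -0.012, -0.075], [-0.001, 0.211, 0.977, 1.204], [0.0, 0.0, 0.0, 1.0]] 0.9958928571428571
47.53780333905497 [[0.719, 0.522, -0.459, -0.036], [-0.695, 0.55, -0.463, -0.723], [0.011, 0.652, 0.758, 1.167], [0.0, 0.0, 0.0, 1.0]] 0.9961394557823129
```

View pics/top0.png

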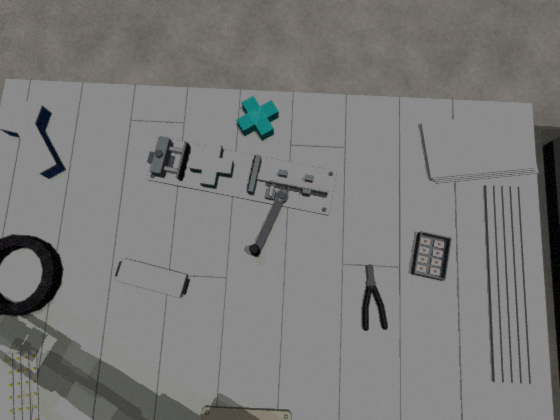

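View pics/side0.png

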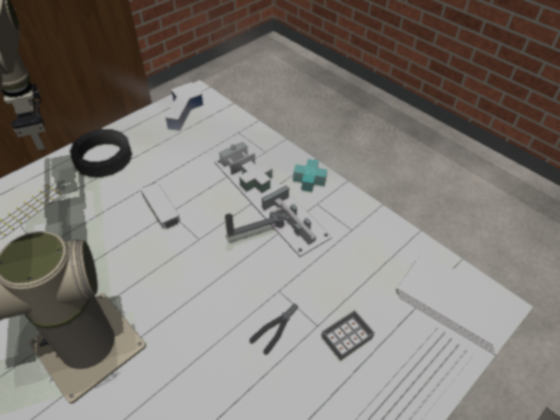

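Top view: clamp bed from (150,175) to (335,190), sign at (212,165), moving jaw at (254,174), pivot at about (282,196), handle at about (255,248). The turquoise look-alike is at (258,117), outside the clamp. Next I'll measure the handle and pivot from depth.

Run:
```python
from h import *
for n in('top','side'):
    z=np.load(n+'.npz'); p,W=z['p'],z['W']
    if n=='top': print('pivot px',W[196,282],'handle px',W[248,255],'jaw',W[174,254],'sign',W[165,205])
    g=p.max(-1); c=W[248,255] if n=='top' else c
    m=(np.hypot(W[...,0]-c[0],W[...,1]-c[1])<.05)&(W[...,2]>.065)
    Q=W[m]; print(n,m.sum(),Q.min(0),Q.max(0),np.median(Q,0))
    t=Q[Q[:,2]>.12]; print('top of post',len(t),t.mean(0) if len(t) else '', (t.min(0)+t.max(0))/2 if len(t) else '')
z=np.load('top.npz');W=z['W'];p=z['p']
m=(W[...,2]>.04)&(W[...,2]<.056)&(np.hypot(W[...,0]-c[0],W[...,1]-c[1])<.14)&(p.max(-1)<150)
cv2.imwrite('pics/crop1.png',cv2.resize(p[110:290,140:380,::-1],None,fx=3,fy=3,interpolation=2))
```

```text
pivot px [ 0.63255109 -0.06000087  0.05448762] handle px [ 0.48822562 -0.00359533  0.12306312] jaw [0.68684167 0.01541618 0.05677208] sign [0.70502586 0.14460502 0.05580528]
top 100 [ 0.47492609 -0.01222927  0.07134402] [0.49803747 0.01055904 0.12894873] [ 0.48500392 -0.00198186  0.12329449]
top of post 75 [ 0.48632396 -0.00065152  0.1244739 ] [ 4.86866139e-01 -1.95028416e-04  1.24504254e-01]
side 138 [ 0.47189823 -0.01389631  0.06526909] [0.49689904 0.01167677 0.13201025] [ 0.47949925 -0.00613094  0.10559969]
top of post 43 [ 0.48366123 -0.00223696  0.12508733] [ 0.48525311 -0.00192576  0.126679  ]
```

View pics/crop1.png

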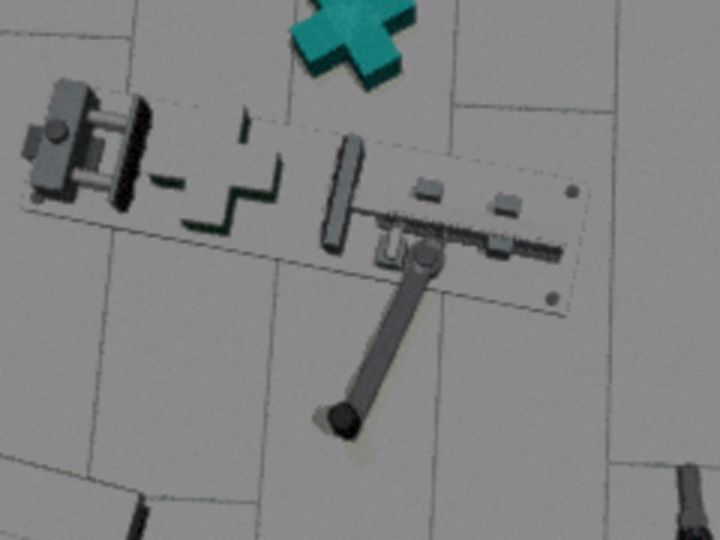

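Handle ≈ (0.486, -0.001), pivot ≈ (0.634, -0.060): 158 mm apart, which fits the stated 160 mm. It's the only black upright post on a lever, so it's the one. Moving over it.

```bash
python3 -m pendant '[{"translation":[-30,-28,0],"twist":[0,0,0],"grip":1},{"translation":[-30,-28,0],"twist":[0,0,0],"grip":1},{"translation":[-30,-28,0],"twist":[0,0,0],"grip":1},{"translation":[-30,-28,0],"twist":[0,0,0],"grip":1},{"translation":[-30,-28,0],"twist":[0,0,0],"grip":1},{"translation":[-30,-28,0],"twist":[0,0,0],"grip":1},{"translation":[-30,-28,0],"twist":[0,0,0],"grip":1},{"translation":[-30,-28,0],"twist":[0,0,0],"grip":1},{"translation":[-30,-28,0],"twist":[0,0,0],"grip":1},{"translation":[-30,-28,0],"twist":[0,0,0],"grip":1}]'
cat >> h.py <<'E'
from scipy.spatial.transform import Rotation as R
PIV=np.array([.634,-.0605]); H=np.array([.4857,-.0012])
def st(target=None):
    s=robot.read_state(); M=R.from_rotvec(s['orientation']).as_matrix(); p=np.array(s['tool_pos'])
    a=np.arctan2(*(p[:2]-PIV)[::-1])%(2*np.pi)-np.arctan2(*(H-PIV)[::-1])
    print('t %.2f'%s['t'],'p',p.round(4),'yang %.1f'%np.degrees(np.arctan2(M[1,1],M[0,1])),'tilt',M[:,2].round(3),'F',np.round(s['force'],1),'open %.4f'%s['opening'],'th %.3f r %.4f'%(a,np.hypot(*(p[:2]-PIV))))
    if target is not None: print('tool delta mm',(1000*M.T@(np.array(target)-p)).round(1))
E
python3 -c "
from h import *
st([.4857,-.0012,.2])"
```

```text
t: 1.1
tool_pos: [0.3996, 0.1712, 0.2126]
orientation: [-0.59, -3.081, 0.012]
force: [1.3, -0.4, 0.4]
opening: 0.0926
t 1.10 p [0.3996 0.1712 0.2126] yang 68.3 tilt [-0.006 -0.007 -1.   ] F [ 1.3 -0.4  0.4] open 0.0926 th -0.399 r 0.3296
tool delta mm [-143.8 -128.2   13.2]
```

```bash
python3 -m pendant '[{"translation":[-29,-26,0],"twist":[0,0,0],"grip":1},{"translation":[-29,-26,0],"twist":[0,0,0],"grip":1},{"translation":[-29,-26,0],"twist":[0,0,0],"grip":1},{"translation":[-29,-26,0],"twist":[0,0,0],"grip":1},{"translation":[-20,-18,0],"twist":[0,0,0],"grip":1},{"translation":[0,0,0],"twist":[0,0,-0.06],"grip":1},{"translation":[0,0,0],"twist":[0,0,-0.06],"grip":1},{"translation":[0,0,0],"twist":[0,0,-0.06],"grip":1},{"translation":[0,0,0],"twist":[0,0,-0.06],"grip":1},{"translation":[0,0,0],"twist":[0,0,-0.03],"grip":1}]' >/dev/null
python3 -c "
from h import *
st([.4857,-.0012,.2])
p,d=robot.read_camera('wrist'); cv2.imwrite('pics/w1.png',p[...,::-1])
print(robot.camera_info('wrist'))"
```

```text
t 2.10 p [ 0.4817 -0.0068  0.209 ] yang 83.8 tilt [-0.013 -0.007 -1.   ] F [-0.2  0.2  0.4] open 0.0927 th 0.042 r 0.1615
tool delta mm [-3.5  6.1  8.9]
{'vertical_fov': 65.70646984690485, 'cx': 282.0599430679701, 'cy': 213.309202788436, 'cam_to_world': array([[ 0.10580973, -0.95248156, -0.2856277 ,  0.4006827 ],
       [ 0.99434719,  0.0987961 ,  0.03889731,  0.00309694],
       [-0.00883007, -0.28812881,  0.95755095,  0.3757186 ],
       [ 0.        ,  0.        ,  0.        ,  1.        ]])}
```

View pics/w1.png

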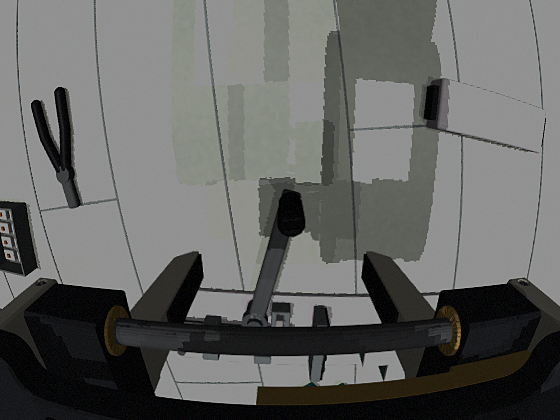

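The wrist view shows the post centred between the fingers. Its top is at about (291,225) and its foot at (290,195), with the lever running down to the pivot at (255,318). I'll cast a ray through the post top as a check, then descend.

```bash
python3 - <<'E'
from h import *
i=robot.camera_info('wrist');f=210/np.tan(np.radians(i['vertical_fov'])/2);T=i['cam_to_world']
def ray(u,v,z):
    x,y=u-i['cx'],v-i['cy'];r=np.hypot(x,y);a=r/f
    D=T[:3,:3]@np.array([x/r*np.sin(a),-y/r*np.sin(a),-np.cos(a)]); return (T[:3,3]+D*(z-T[2,3])/D[2]).round(4)
print(ray(291,225,.126),ray(255,318,.056))
E
python3 -m pendant '[{"translation":[-4,6,14],"twist":[0,0,0],"grip":1},{"translation":[0,0,14],"twist":[0,0,0],"grip":1},{"translation":[0,0,14],"twist":[0,0,0],"grip":1},{"translation":[0,0,14],"twist":[0,0,0],"grip":1},{"translation":[0,0,14],"twist":[0,0,0],"grip":1},{"translation":[0,0,14],"twist":[0,0,0],"grip":1},{"translation":[0,0,14],"twist":[0,0,0],"grip":1},{"translation":[0,0,14],"twist":[0,0,0],"grip":1},{"translation":[0,0,14],"twist":[0,0,0],"grip":1},{"translation":[0,0,4],"twist":[0,0,0],"grip":1}]' >/dev/null
python3 -c "
from h import *
st([.4857,-.0012,.073])"
```

```text
[ 0.4858 -0.0009  0.126 ] [ 0.6217 -0.0556  0.056 ]
t 3.15 p [ 0.479  -0.0009  0.0615] yang 83.7 tilt [-0.023 -0.006 -1.   ] F [0.1 1.1 0.1] open 0.0925 th 0.013 r 0.1660
tool delta mm [ -6.4   0.3 -11.6]
```

```bash
python3 -m pendant '[{"translation":[-6,0,-11],"twist":[0,-0.02,0],"grip":1},{"translation":[0,0,0],"twist":[0,0,0],"grip":1},{"translation":[0,0,0],"twist":[0,0,0],"grip":0},{"translation":[0,0,0],"twist":[0,0,0],"grip":-1},{"translation":[0,0,0],"twist":[0,0,0],"grip":-1},{"translation":[0,0,0],"twist":[0,0,0],"grip":-1},{"translation":[0,0,0],"twist":[0,0,0],"grip":-1},{"translation":[0,0,0],"twist":[0,0,0],"grip":-1},{"translation":[0,0,0],"twist":[0,0,0],"grip":-1},{"translation":[0,0,0],"twist":[0,0,0],"grip":-1}]' 20 >/dev/null
python3 -c "
from h import *
st([.4857,-.0012,.073])"
```

```text
t 4.15 p [ 0.4867 -0.0016  0.0747] yang 83.6 tilt [ 0.001 -0.009 -1.   ] F [-1.4 -0.6 -0.1] open 0.0339 th 0.000 r 0.1586
tool delta mm [1.1 0.3 1.7]
```

```bash
python3 -m pendant '[{"translation":[0,0,0],"twist":[0,0,0],"grip":-1},{"translation":[0,0,0],"twist":[0,0,0],"grip":-1},{"translation":[2,-8.5,0],"twist":[0,0,0],"grip":-1},{"translation":[1.5,-8.5,0],"twist":[0,0,0],"grip":-1},{"translation":[1,-8.5,0],"twist":[0,0,0],"grip":-1},{"translation":[0.5,-8.5,0],"twist":[0,0,0],"grip":-1},{"translation":[0,-8.5,0],"twist":[0,0,0],"grip":-1},{"translation":[-0.5,-8.5,0],"twist":[0,0,0],"grip":-1},{"translation":[-1,-8.5,0],"twist":[0,0,0],"grip":-1},{"translation":[-1.5,-8.5,0],"twist":[0,0,0],"grip":-1}]' 
python3 -c "
from h import *
a=.5+np.arctan2(*(H-PIV)[::-1]); 
st([*(PIV+.16*np.array([np.cos(a),np.sin(a)])),.073])"
```

```text
t: 5.15
tool_pos: [0.4769, -0.0726, 0.075]
orientation: [0.172, 3.134, -0.008]
force: [3.4, 3.7, -2.5]
opening: 0.0236
t 5.15 p [ 0.4769 -0.0726  0.075 ] yang 83.7 tilt [ 0.003 -0.005 -1.   ] F [ 3.4  3.7 -2.5] open 0.0236 th 0.457 r 0.1575
tool delta mm [ 1.  -7.1  2. ]
```

```bash
python3 -m pendant '[{"translation":[-0.5,-6,0],"twist":[0,0,0],"grip":-1},{"translation":[0,-1,0],"twist":[0,0,0],"grip":-1},{"translation":[1.5,10,0],"twist":[0,0,0],"grip":-1},{"translation":[1.5,10,0],"twist":[0,0,0],"grip":-1},{"translation":[1,10,0],"twist":[0,0,0],"grip":-1},{"translation":[0,10,0],"twist":[0,0,0],"grip":-1},{"translation":[0,10,0],"twist":[0,0,0],"grip":-1},{"translation":[-1,10,0],"twist":[0,0,0],"grip":-1},{"translation":[-1.5,10,0],"twist":[0,0,0],"grip":-1},{"translation":[-1.5,6,0],"twist":[0,0,0],"grip":-1}]' 
python3 -c "
from h import *
st([*H,.073])
p,d,W=cloud('top'); cv2.imwrite('pics/top1.png',cv2.resize(p[110:290,140:380,::-1],None,fx=3,fy=3,interpolation=2))"
```

```text
t: 6.15
tool_pos: [0.4838, -0.0002, 0.0747]
orientation: [-0.18, -3.135, 0.004]
force: [-3.6, -2.0, 2.9]
opening: 0.0234
t 6.15 p [ 4.838e-01 -2.000e-04  7.470e-02] yang 83.4 tilt [-0.002 -0.002 -1.   ] F [-3.6 -2.   2.9] open 0.0234 th -0.001 r 0.1619
tool delta mm [-2.1 -0.8  1.7]
```

View pics/top1.png

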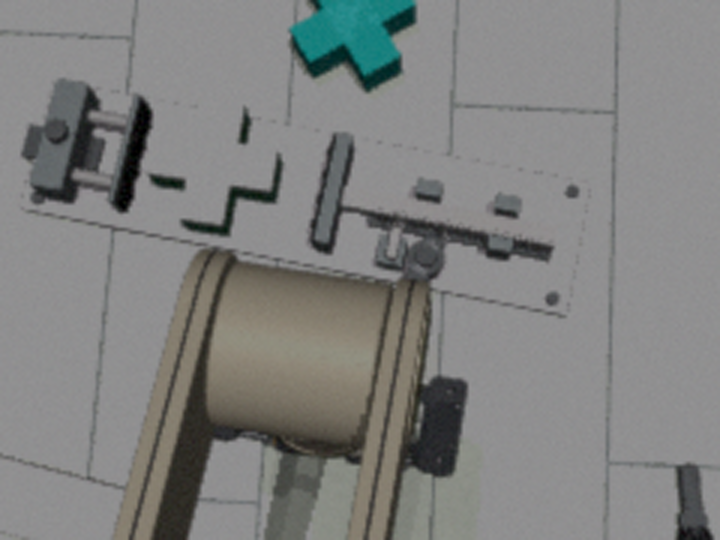

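Jaw bar moved about 11 crop px (≈10 mm), one click. The arm doesn't hide the jaw, so I can track it by depth as well as by force. Stroke 2:

```bash
cat >> h.py <<'E'
def jaw():
    z=np.load('top.npz')['W']; _,_,W=cloud('top')
    c=np.array([.216,.976]) ; n=np.array([c[1],-c[0]]); J0=np.array([.687,.0154])
    out=[]
    for A in (z,W):
        q=A[...,:2]-J0; s=q@c; t=q@n
        m=(abs(t)<.045)&(s>-.02)&(s<.2)&(A[...,2]>.045); ss=s[m]; zz=A[...,2][m]
        h=np.histogram(ss,np.arange(-.02,.2,.004))[0]; out.append(h)
        k=(W[...,2]>0)
    print('s hist start',out[0].tolist()); print('s hist now  ',out[1].tolist())
E
python3 -m pendant '[{"translation":[0,0,0],"twist":[0,0,0],"grip":-1},{"translation":[0,0,0],"twist":[0,0,0],"grip":-1},{"translation":[2,-8.5,0],"twist":[0,0,0],"grip":-1},{"translation":[1.5,-8.5,0],"twist":[0,0,0],"grip":-1},{"translation":[1,-8.5,0],"twist":[0,0,0],"grip":-1},{"translation":[0.5,-8.5,0],"twist":[0,0,0],"grip":-1},{"translation":[0,-8.5,0],"twist":[0,0,0],"grip":-1},{"translation":[-0.5,-8.5,0],"twist":[0,0,0],"grip":-1},{"translation":[-1,-8.5,0],"twist":[0,0,0],"grip":-1},{"translation":[-1.5,-8.5,0],"twist":[0,0,0],"grip":-1}]' >/dev/null
python3 -c "
from h import *
st()"
python3 -m pendant '[{"translation":[-0.5,-6,0],"twist":[0,0,0],"grip":-1},{"translation":[0,-1,0],"twist":[0,0,0],"grip":-1},{"translation":[1.5,10,0],"twist":[0,0,0],"grip":-1},{"translation":[1.5,10,0],"twist":[0,0,0],"grip":-1},{"translation":[1,10,0],"twist":[0,0,0],"grip":-1},{"translation":[0,10,0],"twist":[0,0,0],"grip":-1},{"translation":[0,10,0],"twist":[0,0,0],"grip":-1},{"translation":[-1,10,0],"twist":[0,0,0],"grip":-1},{"translation":[-1.5,10,0],"twist":[0,0,0],"grip":-1},{"translation":[-1.5,6,0],"twist":[0,0,0],"grip":-1}]' >/dev/null
python3 -c "
from h import *
st();jaw()"
```

```text
t 7.20 p [ 0.4724 -0.0707  0.0748] yang 83.7 tilt [-0.003  0.002 -1.   ] F [-6.   4.4  5.1] open 0.0238 th 0.444 r 0.1619
t 8.20 p [4.825e-01 1.000e-04 7.460e-02] yang 83.4 tilt [ 0.     0.002 -1.   ] F [ 0.5 -3.4 -1.6] open 0.0237 th 0.000 r 0.1632
s hist start [0, 0, 7, 37, 52, 53, 50, 36, 5, 1, 0, 0, 0, 0, 0, 0, 0, 0, 0, 0, 11, 21, 21, 23, 25, 22, 20, 25, 31, 37, 51, 46, 49, 53, 49, 51, 47, 49, 47, 39, 24, 23, 25, 20, 21, 23, 24, 21, 9, 0, 0, 12, 49, 55]
s hist now   [0, 0, 0, 0, 0, 0, 0, 11, 42, 57, 48, 48, 30, 6, 0, 0, 0, 0, 0, 0, 9, 24, 22, 26, 21, 25, 22, 24, 29, 41, 44, 50, 50, 47, 53, 49, 51, 51, 45, 39, 29, 23, 19, 22, 23, 22, 27, 19, 9, 0, 1, 10, 46, 56]
```

Two clicks (jaw +20 mm), with about 4 N on the handle, so still free. By the histogram about 40 mm of gap remains. Strokes 3 and 4:

```bash
python3 -m pendant '[{"translation":[0,0,0],"twist":[0,0,0],"grip":-1},{"translation":[-2,0,0],"twist":[0,0,0],"grip":-1},{"translation":[1.5,-8.5,0],"twist":[0,0,0],"grip":-1},{"translation":[1.5,-8.5,0],"twist":[0,0,0],"grip":-1},{"translation":[1,-8.5,0],"twist":[0,0,0],"grip":-1},{"translation":[0.5,-8.5,0],"twist":[0,0,0],"grip":-1},{"translation":[0,-8.5,0],"twist":[0,0,0],"grip":-1},{"translation":[-0.5,-8.5,0],"twist":[0,0,0],"grip":-1},{"translation":[-1,-8.5,0],"twist":[0,0,0],"grip":-1},{"translation":[-1.5,-8.5,0],"twist":[0,0,0],"grip":-1}]' >/dev/null
python3 -c "
from h import *
st()"
python3 -m pendant '[{"translation":[-0.5,-7,0],"twist":[0,0,0],"grip":-1},{"translation":[0,-1,0],"twist":[0,0,0],"grip":-1},{"translation":[1.5,10,0],"twist":[0,0,0],"grip":-1},{"translation":[1.5,10,0],"twist":[0,0,0],"grip":-1},{"translation":[1,10,0],"twist":[0,0,0],"grip":-1},{"translation":[0,10,0],"twist":[0,0,0],"grip":-1},{"translation":[0,10,0],"twist":[0,0,0],"grip":-1},{"translation":[-1,10,0],"twist":[0,0,0],"grip":-1},{"translation":[-1.5,10,0],"twist":[0,0,0],"grip":-1},{"translation":[-1.5,7,0],"twist":[0,0,0],"grip":-1}]' >/dev/null
python3 -c "
from h import *
st();jaw()"
python3 -m pendant '[{"translation":[0,0,0],"twist":[0,0,0],"grip":-1},{"translation":[0,0,0],"twist":[0,0,0],"grip":-1},{"translation":[1.5,-8.5,0],"twist":[0,0,0],"grip":-1},{"translation":[1.5,-8.5,0],"twist":[0,0,0],"grip":-1},{"translation":[1,-8.5,0],"twist":[0,0,0],"grip":-1},{"translation":[0.5,-8.5,0],"twist":[0,0,0],"grip":-1},{"translation":[0,-8.5,0],"twist":[0,0,0],"grip":-1},{"translation":[-0.5,-8.5,0],"twist":[0,0,0],"grip":-1},{"translation":[-1,-8.5,0],"twist":[0,0,0],"grip":-1},{"translation":[-1.5,-8.5,0],"twist":[0,0,0],"grip":-1}]' >/dev/null
python3 -c "
from h import *
st()"
python3 -m pendant '[{"translation":[-0.5,-7,0],"twist":[0,0,0],"grip":-1},{"translation":[0,-1,0],"twist":[0,0,0],"grip":-1},{"translation":[1.5,10,0],"twist":[0,0,0],"grip":-1},{"translation":[1.5,10,0],"twist":[0,0,0],"grip":-1},{"translation":[1,10,0],"twist":[0,0,0],"grip":-1},{"translation":[0,10,0],"twist":[0,0,0],"grip":-1},{"translation":[0,10,0],"twist":[0,0,0],"grip":-1},{"translation":[-1,10,0],"twist":[0,0,0],"grip":-1},{"translation":[-1.5,10,0],"twist":[0,0,0],"grip":-1},{"translation":[-1.5,7,0],"twist":[0,0,0],"grip":-1}]' >/dev/null
python3 -c "
from h import *
st();jaw()"
```

```text
t 9.25 p [ 0.469  -0.0599  0.0746] yang 84.0 tilt [-0.015  0.018 -1.   ] F [-5.6  3.6  3.2] open 0.0238 th 0.377 r 0.1650
t 10.25 p [0.4764 0.0092 0.0745] yang 84.0 tilt [-0.016  0.007 -1.   ] F [-16.8 -38.2   7.3] open 0.0282 th -0.036 r 0.1723
s hist start [0, 0, 7, 37, 52, 53, 50, 36, 5, 1, 0, 0, 0, 0, 0, 0, 0, 0, 0, 0, 11, 21, 21, 23, 25, 22, 20, 25, 31, 37, 51, 46, 49, 53, 49, 51, 47, 49, 47, 39, 24, 23, 25, 20, 21, 23, 24, 21, 9, 0, 0, 12, 49, 55]
s hist now   [2, 2, 0, 0, 0, 0, 0, 0, 0, 0, 30, 53, 53, 51, 41, 17, 0, 0, 0, 0, 9, 23, 20, 26, 21, 24, 24, 21, 35, 35, 42, 49, 52, 54, 51, 50, 57, 51, 38, 39, 32, 19, 26, 21, 22, 23, 23, 24, 6, 0, 0, 10, 47, 55]
t 11.30 p [ 0.4582 -0.0564  0.0745] yang 84.4 tilt [-0.036  0.01  -0.999] F [-10.3   1.6   6.6] open 0.0177 th 0.357 r 0.1758
t 12.30 p [0.4639 0.0189 0.0755] yang 84.3 tilt [-0.039  0.012 -0.999] F [-0.6  0.6  1.4] open 0.0006 th -0.056 r 0.1878
s hist start [0, 0, 7, 37, 52, 53, 50, 36, 5, 1, 0, 0, 0, 0, 0, 0, 0, 0, 0, 0, 11, 21, 21, 23, 25, 22, 20, 25, 31, 37, 51, 46, 49, 53, 49, 51, 47, 49, 47, 39, 24, 23, 25, 20, 21, 23, 24, 21, 9, 0, 0, 12, 49, 55]
s hist now   [1, 2, 0, 5, 0, 0, 0, 0, 0, 0, 0, 0, 12, 46, 56, 47, 48, 34, 4, 0, 9, 24, 21, 24, 25, 22, 21, 24, 31, 37, 43, 50, 53, 46, 52, 49, 49, 55, 41, 41, 26, 22, 27, 23, 21, 24, 23, 20, 10, 0, 0, 15, 48, 54]
```

The fingers crept outwards in radius and slipped off the post. The jaw is at about +39 mm, so 4 clicks. I'll lift, straighten the tool, open, and look for the handle again.

```bash
python3 -m pendant '[{"translation":[0,0,-20],"twist":[0,0,0],"grip":-1},{"translation":[0,0,-25],"twist":[0,0,0],"grip":-1},{"translation":[0,0,-25],"twist":[0,0,0],"grip":-1},{"translation":[0,0,-25],"twist":[0,0,0],"grip":-1},{"translation":[-7,-6,-15],"twist":[0,-0.02,0],"grip":1},{"translation":[-7,-6,0],"twist":[0.01,-0.02,0],"grip":1},{"translation":[-7,-6,0],"twist":[0,0,0],"grip":1},{"translation":[0,0,0],"twist":[0,0,0],"grip":1},{"translation":[0,0,0],"twist":[0,0,0],"grip":1},{"translation":[0,0,0],"twist":[0,0,0],"grip":1}]' >/dev/null
python3 -c "
from h import *
st(); i=robot.camera_info('wrist'); p,d=robot.read_camera('wrist'); cv2.imwrite('pics/w2.png',p[...,::-1]); np.savez('w2',d=d,T=i['cam_to_world'])"
```

```text
t 13.35 p [ 0.4875 -0.0031  0.1831] yang 84.4 tilt [-0.004 -0.003 -1.   ] F [-0.3  0.  -0.3] open 0.0439 th 0.007 r 0.1573
```

View pics/w2.png

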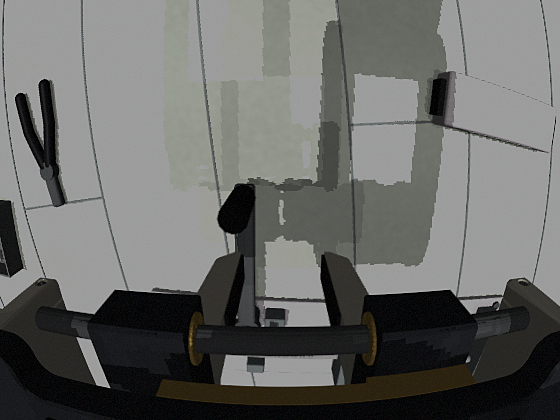

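Post top now at about (233,222): the lever was left part-way.

```bash
cat >> h.py <<'E'
def ray(u,v,z):
    i=robot.camera_info('wrist');f=210/np.tan(np.radians(i['vertical_fov'])/2);T=i['cam_to_world']
    x,y=u-i['cx'],v-i['cy'];r=np.hypot(x,y);a=r/f
    D=T[:3,:3]@np.array([x/r*np.sin(a),-y/r*np.sin(a),-np.cos(a)]); return T[:3,3]+D*(z-T[2,3])/D[2]
E
python3 - <<'E'
from h import *
q=ray(233,222,.126); print(q, np.hypot(*(q[:2]-PIV)), np.arctan2(*(q[:2]-PIV)[::-1])%(2*np.pi)-np.arctan2(*(H-PIV)[::-1]))
st([q[0],q[1],.073])
E
```

```text
[ 0.47680318 -0.03832253  0.126     ] 0.1587535211133068 0.24023418621221548
t 13.40 p [ 0.4874 -0.003   0.183 ] yang 84.4 tilt [-0.004 -0.003 -1.   ] F [0.2 0.8 0.6] open 0.0479 th 0.007 r 0.1575
tool delta mm [  6.6 -35.9 110.1]
```

```bash
python3 -m pendant '[{"translation":[3,-18,0],"twist":[0,0,0],"grip":1},{"translation":[3,-18,0],"twist":[0,0,0],"grip":1},{"translation":[0,0,0],"twist":[0,0,0],"grip":1},{"translation":[0,0,0],"twist":[0,0,0],"grip":1},{"translation":[0,0,15],"twist":[0,0,0],"grip":1},{"translation":[0,0,15],"twist":[0,0,0],"grip":1},{"translation":[0,0,15],"twist":[0,0,0],"grip":1},{"translation":[0,0,15],"twist":[0,0,0],"grip":1},{"translation":[0,0,15],"twist":[0,0,0],"grip":1},{"translation":[0,0,10],"twist":[0,0,0],"grip":1}]' >/dev/null
cat >> h.py <<'E'
def plan(th,n=9,z=.073):
    s=robot.read_state(); M=R.from_rotvec(s['orientation']).as_matrix(); p=np.array(s['tool_pos'])
    a0=np.arctan2(*(H-PIV)[::-1]); a=np.arctan2(*(p[:2]-PIV)[::-1])%(2*np.pi)
    A=np.linspace(a,a0+th,n+1)[1:]; last=p; o=[]
    for x in A:
        q=np.array([*(PIV+.160*np.array([np.cos(x),np.sin(x)])),z]); o.append((1000*M.T@(q-last)).round(1).tolist()); last=q
    want=R.from_matrix(np.array([[-.9928,.1201,0],[.1201,.9928,0],[0,0,-1.]]).T if 0 else np.column_stack([[-.9928,.1197,0],[.1197,.9928,0],[0,0,-1.]]))
    print('plan',o,'twist',(R.from_matrix(M).inv()*want).as_rotvec().round(3))
E
python3 -c "
from h import *
st([.4768,-.0383,.073]);plan(.24,1)"
```

```text
t 14.40 p [ 0.4755 -0.0338  0.0886] yang 84.6 tilt [-0.008  0.    -1.   ] F [-0.1 -0.1 -0.4] open 0.0930 th 0.214 r 0.1607
tool delta mm [-1.8 -4.3 15.6]
plan [[-0.6, -4.3, 15.6]] twist [-0.001 -0.008  0.026]
```

```bash
python3 -m pendant '[{"translation":[-1,-4,13],"twist":[0,-0.008,0.02],"grip":1},{"translation":[0,0,2],"twist":[0,0,0],"grip":0},{"translation":[0,0,0],"twist":[0,0,0],"grip":-1},{"translation":[0,0,0],"twist":[0,0,0],"grip":-1},{"translation":[0,0,0],"twist":[0,0,0],"grip":-1},{"translation":[0,0,0],"twist":[0,0,0],"grip":-1},{"translation":[0,0,0],"twist":[0,0,0],"grip":-1},{"translation":[0,0,0],"twist":[0,0,0],"grip":-1},{"translation":[0,0,0],"twist":[0,0,0],"grip":-1},{"translation":[0,0,0],"twist":[0,0,0],"grip":-1}]' 30 >/dev/null
python3 -c "
from h import *
st();plan(0.02,5);jaw()"
```

```text
t 15.40 p [ 0.476  -0.036   0.0722] yang 83.7 tilt [-0.001  0.    -1.   ] F [-0.6 -1.4 -0.9] open 0.0253 th 0.226 r 0.1599
plan [[-0.3, 6.6, -0.8], [-0.7, 6.6, -0.0], [-1.0, 6.5, -0.0], [-1.2, 6.5, -0.0], [-1.5, 6.4, -0.0]] twist [-0.    -0.001  0.009]
s hist start [0, 0, 7, 37, 52, 53, 50, 36, 5, 1, 0, 0, 0, 0, 0, 0, 0, 0, 0, 0, 11, 21, 21, 23, 25, 22, 20, 25, 31, 37, 51, 46, 49, 53, 49, 51, 47, 49, 47, 39, 24, 23, 25, 20, 21, 23, 24, 21, 9, 0, 0, 12, 49, 55]
s hist now   [1, 3, 1, 4, 0, 0, 0, 0, 0, 0, 0, 0, 13, 46, 54, 48, 51, 29, 6, 0, 8, 24, 26, 22, 21, 27, 21, 24, 31, 37, 44, 51, 52, 52, 49, 52, 49, 54, 44, 39, 28, 22, 24, 21, 22, 25, 23, 21, 8, 0, 0, 12, 45, 56]
```

```bash
python3 -m pendant '[{"translation":[0,0,0],"twist":[0,0,0],"grip":-1},{"translation":[0,0,0],"twist":[0,0,0],"grip":-1},{"translation":[-0.3,6.6,-0.5],"twist":[0,0,0],"grip":-1},{"translation":[-0.7,6.6,0],"twist":[0,0,0],"grip":-1},{"translation":[-1,6.5,0],"twist":[0,0,0],"grip":-1},{"translation":[-1.2,6.5,0],"twist":[0,0,0],"grip":-1},{"translation":[-1.5,6.4,0],"twist":[0,0,0],"grip":-1},{"translation":[0,0,0],"twist":[0,0,0],"grip":-1},{"translation":[0,0,0],"twist":[0,0,0],"grip":-1},{"translation":[0,0,0],"twist":[0,0,0],"grip":-1}]' >/dev/null
python3 -c "
from h import *
st();plan(0.49,9);jaw()"
```

```text
t 16.45 p [ 0.4837 -0.0013  0.0721] yang 83.6 tilt [-0.004 -0.001 -1.   ] F [-2.7 -1.9 -0.3] open 0.0237 th 0.005 r 0.1615
plan [[0.5, -8.8, -0.9], [1.6, -8.5, 0.0], [1.1, -8.5, 0.0], [0.6, -8.6, 0.0], [0.2, -8.6, 0.0], [-0.3, -8.6, 0.0], [-0.7, -8.6, 0.0], [-1.2, -8.5, 0.0], [-1.7, -8.5, 0.0]] twist [-0.001 -0.004  0.008]
s hist start [0, 0, 7, 37, 52, 53, 50, 36, 5, 1, 0, 0, 0, 0, 0, 0, 0, 0, 0, 0, 11, 21, 21, 23, 25, 22, 20, 25, 31, 37, 51, 46, 49, 53, 49, 51, 47, 49, 47, 39, 24, 23, 25, 20, 21, 23, 24, 21, 9, 0, 0, 12, 49, 55]
s hist now   [1, 3, 1, 3, 0, 0, 0, 0, 0, 0, 0, 0, 9, 47, 52, 49, 50, 29, 7, 0, 10, 22, 23, 24, 21, 26, 23, 21, 28, 42, 40, 55, 49, 54, 49, 51, 53, 47, 43, 43, 27, 21, 23, 25, 21, 24, 25, 20, 7, 0, 1, 15, 41, 58]
```

Home and gripped, 4 clicks so far. Stroke 5, planning each half from the measured pose:

```bash
python3 -m pendant '[{"translation":[0.5,-8.8,-0.5],"twist":[0,-0.004,0.008],"grip":-1},{"translation":[1.2,-8.7,0],"twist":[0,0,0],"grip":-1},{"translation":[0.8,-8.7,0],"twist":[0,0,0],"grip":-1},{"translation":[0.4,-8.7,0],"twist":[0,0,0],"grip":-1},{"translation":[0,-8.7,0],"twist":[0,0,0],"grip":-1},{"translation":[-0.4,-8.7,0],"twist":[0,0,0],"grip":-1},{"translation":[-0.9,-8.7,0],"twist":[0,0,0],"grip":-1},{"translation":[-1.3,-8.7,0],"twist":[0,0,0],"grip":-1},{"translation":[-1.8,-8.7,0],"twist":[0,0,0],"grip":-1},{"translation":[-1.8,-5,0],"twist":[0,0,0],"grip":-1}]' >/dev/null
python3 -c "
from h import *
st();plan(0.01,9);jaw()"
```

```text
t 17.50 p [ 0.4694 -0.0766  0.0719] yang 83.9 tilt [-0.015  0.019 -1.   ] F [-10.4  39.6  14.8] open 0.0240 th 0.478 r 0.1654
plan [[-3.8, 9.3, -1.0], [1.0, 8.2, 0.2], [0.6, 8.3, 0.2], [0.2, 8.3, 0.1], [-0.3, 8.3, 0.1], [-0.7, 8.3, 0.1], [-1.1, 8.2, 0.1], [-1.5, 8.2, 0.1], [-2.0, 8.1, 0.1]] twist [ 0.017 -0.017  0.014]
s hist start [0, 0, 7, 37, 52, 53, 50, 36, 5, 1, 0, 0, 0, 0, 0, 0, 0, 0, 0, 0, 11, 21, 21, 23, 25, 22, 20, 25, 31, 37, 51, 46, 49, 53, 49, 51, 47, 49, 47, 39, 24, 23, 25, 20, 21, 23, 24, 21, 9, 0, 0, 12, 49, 55]
s hist now   [0, 2, 2, 0, 4, 1, 4, 1, 0, 0, 0, 0, 0, 0, 0, 1, 37, 53, 52, 49, 41, 22, 24, 23, 23, 23, 21, 25, 25, 24, 43, 38, 56, 45, 54, 49, 51, 51, 49, 42, 40, 29, 23, 21, 21, 25, 22, 20, 22, 10, 0, 8, 55, 56]
```

The 40 N was the far stop, since the sign has only just begun to slide and is still short of the sprung stop. I'll turn around a little earlier. Return:

```bash
python3 -m pendant '[{"translation":[-3,8,-1],"twist":[0.017,-0.017,0.014],"grip":-1},{"translation":[0.6,8.3,0],"twist":[0,0,0],"grip":-1},{"translation":[0.5,8.3,0],"twist":[0,0,0],"grip":-1},{"translation":[0.2,8.3,0],"twist":[0,0,0],"grip":-1},{"translation":[-0.3,8.3,0],"twist":[0,0,0],"grip":-1},{"translation":[-0.7,8.3,0],"twist":[0,0,0],"grip":-1},{"translation":[-1.1,8.2,0],"twist":[0,0,0],"grip":-1},{"translation":[-1.5,8.2,0],"twist":[0,0,0],"grip":-1},{"translation":[-2,8,0],"twist":[0,0,0],"grip":-1},{"translation":[0,0,0],"twist":[0,0,0],"grip":-1}]' >/dev/null
python3 -c "
from h import *
st();plan(0.45,9);jaw()"
```

```text
t 18.55 p [ 0.4767 -0.0061  0.0716] yang 82.8 tilt [-0.016 -0.    -1.   ] F [ 0.2 -1.8  0.6] open 0.0233 th 0.048 r 0.1664
plan [[-4.9, -8.4, -1.5], [1.0, -7.1, 0.0], [0.7, -7.1, 0.0], [0.4, -7.1, 0.0], [0.0, -7.2, 0.0], [-0.3, -7.1, 0.0], [-0.6, -7.1, 0.0], [-0.9, -7.1, 0.0], [-1.2, -7.0, -0.0]] twist [-0.002 -0.016 -0.006]
s hist start [0, 0, 7, 37, 52, 53, 50, 36, 5, 1, 0, 0, 0, 0, 0, 0, 0, 0, 0, 0, 11, 21, 21, 23, 25, 22, 20, 25, 31, 37, 51, 46, 49, 53, 49, 51, 47, 49, 47, 39, 24, 23, 25, 20, 21, 23, 24, 21, 9, 0, 0, 12, 49, 55]
s hist now   [2, 1, 0, 5, 0, 2, 2, 0, 0, 0, 0, 0, 0, 0, 0, 27, 57, 48, 52, 36, 18, 8, 25, 24, 25, 21, 23, 22, 27, 23, 39, 44, 54, 47, 51, 49, 48, 54, 47, 47, 36, 31, 22, 20, 26, 24, 23, 19, 25, 8, 1, 11, 50, 56]
```

Not quite home, and the pads have crept 6 mm outwards. I'll loosen slightly, recentre, regrip and push home.

```bash
python3 -m pendant '[{"translation":[0,0,0],"twist":[0,0,0],"grip":-0.3},{"translation":[0,0,0],"twist":[0,0,0],"grip":-0.3},{"translation":[-3,0,-1],"twist":[0,-0.016,-0.006],"grip":-0.3},{"translation":[-3,0,0],"twist":[0,0,0],"grip":-0.3},{"translation":[0,0,0],"twist":[0,0,0],"grip":-1},{"translation":[0,0,0],"twist":[0,0,0],"grip":-1},{"translation":[0,0,0],"twist":[0,0,0],"grip":-1},{"translation":[-1,4,0],"twist":[0,0,0],"grip":-1},{"translation":[-1,4,0],"twist":[0,0,0],"grip":-1},{"translation":[0,0,0],"twist":[0,0,0],"grip":-1}]' >/dev/null
python3 -c "
from h import *
st();plan(0.45,9)"
```

```text
t 19.60 p [ 0.4865 -0.0008  0.0732] yang 83.0 tilt [ 0.002 -0.003 -1.   ] F [-1.3 -1.4  2.6] open 0.0232 th -0.004 r 0.1591
plan [[2.8, -7.6, 0.2], [1.5, -7.9, 0.0], [1.1, -8.0, 0.0], [0.7, -8.0, 0.0], [0.3, -8.1, 0.0], [-0.1, -8.1, 0.0], [-0.5, -8.1, 0.0], [-0.9, -8.0, 0.0], [-1.3, -8.0, 0.0]] twist [-0.003  0.003 -0.002]
```

```bash
python3 -m pendant '[{"translation":[2,-7.7,0],"twist":[0,0,0],"grip":-1},{"translation":[1.3,-8,0],"twist":[0,0,0],"grip":-1},{"translation":[0.8,-8,0],"twist":[0,0,0],"grip":-1},{"translation":[0.4,-8,0],"twist":[0,0,0],"grip":-1},{"translation":[0,-8,0],"twist":[0,0,0],"grip":-1},{"translation":[-0.4,-8,0],"twist":[0,0,0],"grip":-1},{"translation":[-0.8,-8,0],"twist":[0,0,0],"grip":-1},{"translation":[-1.2,-8,0],"twist":[0,0,0],"grip":-1},{"translation":[-1.6,-8,0],"twist":[0,0,0],"grip":-1},{"translation":[-0.5,-2,0],"twist":[0,0,0],"grip":-1}]' >/dev/null
python3 -c "
from h import *
st();plan(0,9);jaw()"
```

```text
t 20.60 p [ 0.4718 -0.0725  0.0731] yang 83.8 tilt [-0.007  0.006 -1.   ] F [-1.   3.5  1.2] open 0.0237 th 0.454 r 0.1627
plan [[-1.4, 8.5, 0.2], [0.9, 8.0, 0.0], [0.4, 8.1, 0.0], [0.0, 8.1, 0.0], [-0.4, 8.1, 0.0], [-0.8, 8.0, 0.0], [-1.2, 8.0, 0.0], [-1.6, 7.9, 0.0], [-2.0, 7.8, 0.0]] twist [ 0.005 -0.008  0.013]
s hist start [0, 0, 7, 37, 52, 53, 50, 36, 5, 1, 0, 0, 0, 0, 0, 0, 0, 0, 0, 0, 11, 21, 21, 23, 25, 22, 20, 25, 31, 37, 51, 46, 49, 53, 49, 51, 47, 49, 47, 39, 24, 23, 25, 20, 21, 23, 24, 21, 9, 0, 0, 12, 49, 55]
s hist now   [0, 2, 1, 3, 2, 0, 4, 2, 0, 4, 0, 0, 0, 0, 0, 0, 0, 0, 23, 57, 53, 49, 40, 26, 27, 21, 22, 23, 25, 20, 23, 24, 39, 45, 51, 51, 50, 50, 49, 53, 46, 51, 39, 23, 21, 23, 24, 21, 25, 22, 18, 22, 48, 61]
```

Force 3.5 N, still free, and the sign has now about closed the gap to the stop. Return:

```bash
python3 -m pendant '[{"translation":[-2,8.5,0],"twist":[0.005,-0.008,0.013],"grip":-1},{"translation":[0.5,8.1,0],"twist":[0,0,0],"grip":-1},{"translation":[0.2,8.1,0],"twist":[0,0,0],"grip":-1},{"translation":[0,8.1,0],"twist":[0,0,0],"grip":-1},{"translation":[-0.6,8.1,0],"twist":[0,0,0],"grip":-1},{"translation":[-1,8.1,0],"twist":[0,0,0],"grip":-1},{"translation":[-1.5,8.1,0],"twist":[0,0,0],"grip":-1},{"translation":[-1.9,8,0],"twist":[0,0,0],"grip":-1},{"translation":[-2.2,8,0],"twist":[0,0,0],"grip":-1},{"translation":[-0.5,2,0],"twist":[0,0,0],"grip":-1}]' >/dev/null
python3 -c "
from h import *
st();plan(0.45,9);jaw()"
```

```text
t 21.65 p [ 0.4795 -0.0035  0.0726] yang 82.4 tilt [-0.021 -0.005 -1.   ] F [-1.8 -1.5  1.7] open 0.0237 th 0.027 r 0.1647
plan [[-3.1, -8.4, -0.4], [1.1, -7.4, 0.1], [0.8, -7.5, 0.1], [0.4, -7.5, 0.1], [0.1, -7.5, 0.1], [-0.3, -7.5, 0.1], [-0.6, -7.5, 0.0], [-1.0, -7.5, 0.0], [-1.3, -7.4, 0.0]] twist [-0.008 -0.02  -0.012]
s hist start [0, 0, 7, 37, 52, 53, 50, 36, 5, 1, 0, 0, 0, 0, 0, 0, 0, 0, 0, 0, 11, 21, 21, 23, 25, 22, 20, 25, 31, 37, 51, 46, 49, 53, 49, 51, 47, 49, 47, 39, 24, 23, 25, 20, 21, 23, 24, 21, 9, 0, 0, 12, 49, 55]
s hist now   [3, 1, 0, 5, 0, 2, 2, 0, 3, 2, 0, 0, 0, 0, 0, 0, 0, 14, 49, 55, 50, 48, 27, 8, 25, 24, 24, 24, 21, 23, 24, 22, 34, 49, 46, 52, 53, 49, 51, 50, 53, 47, 43, 22, 24, 23, 21, 21, 25, 23, 23, 22, 52, 51]
```

Six clicks (≈60 mm). Recentre and seat home again.

```bash
python3 -m pendant '[{"translation":[0,0,0],"twist":[0,0,0],"grip":-0.3},{"translation":[0,0,0],"twist":[0,0,0],"grip":-0.3},{"translation":[-3,0,0],"twist":[-0.008,-0.02,-0.012],"grip":-0.3},{"translation":[-2,0,0],"twist":[0,0,0],"grip":-0.3},{"translation":[0,0,0],"twist":[0,0,0],"grip":-1},{"translation":[0,0,0],"twist":[0,0,0],"grip":-1},{"translation":[0,0,0],"twist":[0,0,0],"grip":-1},{"translation":[-1,3,0],"twist":[0,0,0],"grip":-1},{"translation":[-0.5,2,0],"twist":[0,0,0],"grip":-1},{"translation":[0,0,0],"twist":[0,0,0],"grip":-1}]' >/dev/null
python3 -c "
from h import *
st();plan(0.45,9)"
python3 -m pendant '[{"translation":[2,-7.7,0],"twist":[0,0,0],"grip":-1},{"translation":[1.3,-8,0],"twist":[0,0,0],"grip":-1},{"translation":[0.8,-8,0],"twist":[0,0,0],"grip":-1},{"translation":[0.4,-8,0],"twist":[0,0,0],"grip":-1},{"translation":[0,-8,0],"twist":[0,0,0],"grip":-1},{"translation":[-0.4,-8,0],"twist":[0,0,0],"grip":-1},{"translation":[-0.8,-8,0],"twist":[0,0,0],"grip":-1},{"translation":[-1.2,-8,0],"twist":[0,0,0],"grip":-1},{"translation":[-1.6,-8,0],"twist":[0,0,0],"grip":-1},{"translation":[-0.5,-2,0],"twist":[0,0,0],"grip":-1}]' >/dev/null
python3 -c "
from h import *
st();plan(0,9);jaw()"
```

```text
t 22.70 p [ 0.4872 -0.0012  0.0724] yang 83.1 tilt [ 0.003 -0.002 -1.   ] F [-2.5 -2.6  2.5] open 0.0235 th -0.004 r 0.1584
plan [[3.5, -7.4, -0.6], [1.5, -7.9, 0.0], [1.1, -8.0, 0.0], [0.7, -8.0, 0.0], [0.3, -8.1, 0.0], [-0.1, -8.1, 0.0], [-0.5, -8.0, 0.0], [-0.9, -8.0, 0.0], [-1.3, -8.0, 0.0]] twist [-0.001  0.003 -0.001]
t 23.70 p [ 0.4718 -0.0709  0.0723] yang 83.9 tilt [-0.008  0.012 -1.   ] F [0.1 7.2 0.4] open 0.0235 th 0.444 r 0.1625
plan [[-1.3, 8.2, -0.6], [0.8, 7.9, 0.1], [0.4, 7.9, 0.1], [-0.0, 7.9, 0.1], [-0.4, 7.9, 0.1], [-0.8, 7.9, 0.1], [-1.2, 7.8, 0.1], [-1.6, 7.7, 0.1], [-2.0, 7.7, 0.1]] twist [ 0.011 -0.009  0.014]
s hist start [0, 0, 7, 37, 52, 53, 50, 36, 5, 1, 0, 0, 0, 0, 0, 0, 0, 0, 0, 0, 11, 21, 21, 23, 25, 22, 20, 25, 31, 37, 51, 46, 49, 53, 49, 51, 47, 49, 47, 39, 24, 23, 25, 20, 21, 23, 24, 21, 9, 0, 0, 12, 49, 55]
s hist now   [0, 4, 0, 3, 2, 0, 3, 1, 4, 1, 0, 4, 0, 0, 0, 0, 0, 0, 0, 0, 14, 51, 47, 55, 45, 28, 27, 26, 21, 22, 24, 19, 22, 24, 40, 44, 53, 49, 51, 46, 53, 49, 49, 56, 36, 27, 23, 25, 21, 24, 21, 22, 27, 25]
```

The clamp bites: 7.2 N against 3.5 N before, and the sprung stop is being pushed back. Finish this stroke, return, then one more.

```bash
python3 -m pendant '[{"translation":[-1,-2.5,0],"twist":[0,0,0],"grip":-1},{"translation":[-1,10,0],"twist":[0.011,-0.009,0.014],"grip":-1},{"translation":[0.5,9,0],"twist":[0,0,0],"grip":-1},{"translation":[0.2,9,0],"twist":[0,0,0],"grip":-1},{"translation":[-0.2,9,0],"twist":[0,0,0],"grip":-1},{"translation":[-0.6,9,0],"twist":[0,0,0],"grip":-1},{"translation":[-1.2,9,0],"twist":[0,0,0],"grip":-1},{"translation":[-1.7,9,0],"twist":[0,0,0],"grip":-1},{"translation":[-2,8,0],"twist":[0,0,0],"grip":-1},{"translation":[-0.7,3,0],"twist":[0,0,0],"grip":-1}]' >/dev/null
python3 -c "
from h import *
st();jaw()"
python3 -m pendant '[{"translation":[0,0,0],"twist":[0,0,0],"grip":-0.3},{"translation":[0,0,0],"twist":[0,0,0],"grip":-0.3},{"translation":[-3,0,0],"twist":[-0.004,-0.016,-0.01],"grip":-0.3},{"translation":[-2,0,0],"twist":[0,0,0],"grip":-0.3},{"translation":[0,0,0],"twist":[0,0,0],"grip":-1},{"translation":[0,0,0],"twist":[0,0,0],"grip":-1},{"translation":[0,0,0],"twist":[0,0,0],"grip":-1},{"translation":[-1,3,0],"twist":[0,0,0],"grip":-1},{"translation":[-0.5,2,0],"twist":[0,0,0],"grip":-1},{"translation":[0,0,0],"twist":[0,0,0],"grip":-1}]' >/dev/null
python3 -c "
from h import *
st();plan(0.46,9);jaw()"
```

```text
t 24.75 p [ 0.4797 -0.0034  0.0719] yang 82.9 tilt [-0.015 -0.002 -1.   ] F [-1.5 -2.4  1.5] open 0.0234 th 0.026 r 0.1646
s hist start [0, 0, 7, 37, 52, 53, 50, 36, 5, 1, 0, 0, 0, 0, 0, 0, 0, 0, 0, 0, 11, 21, 21, 23, 25, 22, 20, 25, 31, 37, 51, 46, 49, 53, 49, 51, 47, 49, 47, 39, 24, 23, 25, 20, 21, 23, 24, 21, 9, 0, 0, 12, 49, 55]
s hist now   [3, 2, 0, 6, 0, 2, 2, 2, 2, 1, 1, 3, 0, 0, 0, 0, 0, 0, 0, 3, 35, 51, 54, 49, 38, 28, 24, 24, 22, 21, 26, 21, 22, 30, 36, 54, 51, 48, 51, 52, 50, 46, 53, 48, 38, 20, 23, 23, 18, 24, 19, 24, 24, 45]
t 25.80 p [ 0.4873 -0.0008  0.0717] yang 83.5 tilt [ 0.003 -0.002 -1.   ] F [-1.7 -1.9  2. ] open 0.0235 th -0.006 r 0.1584
plan [[3.6, -7.6, -1.3], [1.6, -8.1, 0.0], [1.2, -8.2, 0.0], [0.8, -8.2, 0.0], [0.3, -8.3, 0.0], [-0.1, -8.3, 0.0], [-0.5, -8.3, 0.0], [-1.0, -8.2, 0.0], [-1.4, -8.2, 0.0]] twist [-0.001  0.003  0.006]
s hist start [0, 0, 7, 37, 52, 53, 50, 36, 5, 1, 0, 0, 0, 0, 0, 0, 0, 0, 0, 0, 11, 21, 21, 23, 25, 22, 20, 25, 31, 37, 51, 46, 49, 53, 49, 51, 47, 49, 47, 39, 24, 23, 25, 20, 21, 23, 24, 21, 9, 0, 0, 12, 49, 55]
s hist now   [3, 2, 0, 6, 0, 2, 2, 1, 2, 1, 3, 1, 0, 0, 0, 0, 0, 0, 0, 3, 36, 57, 51, 49, 39, 28, 23, 24, 21, 24, 24, 21, 22, 27, 48, 47, 52, 49, 56, 47, 51, 50, 54, 41, 36, 25, 22, 22, 24, 23, 24, 21, 28, 36]
```

The ratchet holds at 70 mm with the lever home. The one extra stroke:

```bash
python3 -m pendant '[{"translation":[2,-8,-0.5],"twist":[0,0,0],"grip":-1},{"translation":[1.3,-8.2,0],"twist":[0,0,0],"grip":-1},{"translation":[0.8,-8.2,0],"twist":[0,0,0],"grip":-1},{"translation":[0.4,-8.2,0],"twist":[0,0,0],"grip":-1},{"translation":[0,-8.2,0],"twist":[0,0,0],"grip":-1},{"translation":[-0.4,-8.2,0],"twist":[0,0,0],"grip":-1},{"translation":[-0.8,-8.2,0],"twist":[0,0,0],"grip":-1},{"translation":[-1.2,-8.2,0],"twist":[0,0,0],"grip":-1},{"translation":[-1.6,-8.2,0],"twist":[0,0,0],"grip":-1},{"translation":[-0.7,-3,0],"twist":[0,0,0],"grip":-1}]' >/dev/null
python3 -c "
from h import *
st();plan(0,9);jaw()"
```

```text
t 26.85 p [ 0.4714 -0.0689  0.0717] yang 84.4 tilt [-0.01  0.02 -1.  ] F [-0.9  9.7  1.5] open 0.0235 th 0.432 r 0.1628
plan [[-1.8, 8.1, -1.2], [0.6, 7.7, 0.1], [0.2, 7.7, 0.1], [-0.1, 7.7, 0.1], [-0.5, 7.7, 0.1], [-0.9, 7.6, 0.1], [-1.2, 7.6, 0.1], [-1.6, 7.5, 0.1], [-2.0, 7.4, 0.1]] twist [ 0.019 -0.012  0.022]
s hist start [0, 0, 7, 37, 52, 53, 50, 36, 5, 1, 0, 0, 0, 0, 0, 0, 0, 0, 0, 0, 11, 21, 21, 23, 25, 22, 20, 25, 31, 37, 51, 46, 49, 53, 49, 51, 47, 49, 47, 39, 24, 23, 25, 20, 21, 23, 24, 21, 9, 0, 0, 12, 49, 55]
s hist now   [1, 2, 1, 4, 0, 2, 3, 0, 5, 0, 4, 1, 0, 5, 0, 0, 0, 0, 0, 0, 0, 0, 7, 49, 54, 52, 46, 35, 26, 23, 25, 24, 22, 23, 22, 23, 30, 48, 51, 48, 49, 54, 53, 46, 51, 53, 44, 27, 21, 25, 21, 22, 21, 22]
```

```bash
python3 -m pendant '[{"translation":[-1,-5,0],"twist":[0,0,0],"grip":-1},{"translation":[-1,10,0],"twist":[0.019,-0.012,0.02],"grip":-1},{"translation":[0.5,9,0],"twist":[0,0,0],"grip":-1},{"translation":[0.2,9,0],"twist":[0,0,0],"grip":-1},{"translation":[-0.2,9,0],"twist":[0,0,0],"grip":-1},{"translation":[-0.6,9,0],"twist":[0,0,0],"grip":-1},{"translation":[-1.2,9,0],"twist":[0,0,0],"grip":-1},{"translation":[-1.7,9,0],"twist":[0,0,0],"grip":-1},{"translation":[-2,8,0],"twist":[0,0,0],"grip":-1},{"translation":[-0.7,4,0],"twist":[0,0,0],"grip":-1}]' >/dev/null
python3 -c "
from h import *
st();jaw();plan(-.005,2)"
```

```text
t 27.90 p [0.4847 0.0032 0.0714] yang 83.2 tilt [-0.006  0.    -1.   ] F [-0.6 -3.7 -1.3] open 0.0236 th -0.023 r 0.1624
s hist start [0, 0, 7, 37, 52, 53, 50, 36, 5, 1, 0, 0, 0, 0, 0, 0, 0, 0, 0, 0, 11, 21, 21, 23, 25, 22, 20, 25, 31, 37, 51, 46, 49, 53, 49, 51, 47, 49, 47, 39, 24, 23, 25, 20, 21, 23, 24, 21, 9, 0, 0, 12, 49, 55]
s hist now   [3, 2, 0, 4, 0, 3, 1, 3, 2, 0, 4, 2, 2, 3, 0, 0, 0, 0, 0, 0, 0, 0, 27, 56, 48, 50, 43, 25, 27, 24, 24, 21, 22, 24, 22, 20, 37, 54, 52, 53, 47, 52, 46, 54, 50, 50, 35, 25, 26, 19, 23, 23, 22, 21]
plan [[-1.9, -2.2, -1.6], [0.4, -1.5, 0.0]] twist [ 0.    -0.006  0.001]
```

Jaw held at 80 mm with the lever home. Release, lift clear and back away.

```bash
python3 -m pendant '[{"translation":[0,0,0],"twist":[0,0,0],"grip":1},{"translation":[0,0,0],"twist":[0,0,0],"grip":1},{"translation":[0,0,0],"twist":[0,0,0],"grip":1},{"translation":[0,0,0],"twist":[0,0,0],"grip":1},{"translation":[0,0,0],"twist":[0,0,0],"grip":1},{"translation":[0,0,-15],"twist":[0,0,0],"grip":1},{"translation":[0,0,-25],"twist":[0,0,0],"grip":1},{"translation":[0,0,-25],"twist":[0,0,0],"grip":1},{"translation":[0,0,-25],"twist":[0,0,0],"grip":1},{"translation":[0,0,-25],"twist":[0,0,0],"grip":1}]' >/dev/null
python3 -m pendant '[{"translation":[10,0,-10],"twist":[0,0,0],"grip":1},{"translation":[20,20,-10],"twist":[0,0,0],"grip":1},{"translation":[20,40,0],"twist":[0,0,0],"grip":1},{"translation":[10,40,0],"twist":[0,0,0],"grip":1},{"translation":[0,40,0],"twist":[0,0,0],"grip":1},{"translation":[0,40,0],"twist":[0,0,0],"grip":1},{"translation":[0,20,0],"twist":[0,0,0],"grip":1},{"translation":[0,0,0],"twist":[0,0,0],"grip":1},{"translation":[0,0,0],"twist":[0,0,0],"grip":1},{"translation":[0,0,0],"twist":[0,0,0],"grip":1}]' >/dev/null
python3 -c "
from h import *
st();jaw()
p,d,W=cloud('top'); cv2.imwrite('pics/top2.png',p[...,::-1])
m=(np.hypot(W[...,0]-.48,W[...,1]+.02)<.07)&(W[...,2]>.115)&(W[...,2]<.135);t=W[m];print('post',m.sum(),t.mean(0))"
```

```text
t 29.95 p [0.4489 0.2142 0.2146] yang 82.9 tilt [-0.001  0.004 -1.   ] F [ 0.1 -0.1  0.6] open 0.0929 th -0.597 r 0.3313
s hist start [0, 0, 7, 37, 52, 53, 50, 36, 5, 1, 0, 0, 0, 0, 0, 0, 0, 0, 0, 0, 11, 21, 21, 23, 25, 22, 20, 25, 31, 37, 51, 46, 49, 53, 49, 51, 47, 49, 47, 39, 24, 23, 25, 20, 21, 23, 24, 21, 9, 0, 0, 12, 49, 55]
s hist now   [4, 2, 0, 4, 0, 3, 1, 3, 3, 0, 5, 0, 1, 3, 0, 0, 0, 0, 0, 0, 0, 0, 22, 55, 51, 55, 41, 26, 26, 25, 19, 25, 24, 22, 25, 21, 33, 56, 50, 48, 48, 52, 55, 52, 47, 48, 37, 24, 25, 21, 23, 23, 20, 25]
post 80 [0.48834454 0.00265368 0.12430216]
```

View pics/top2.png

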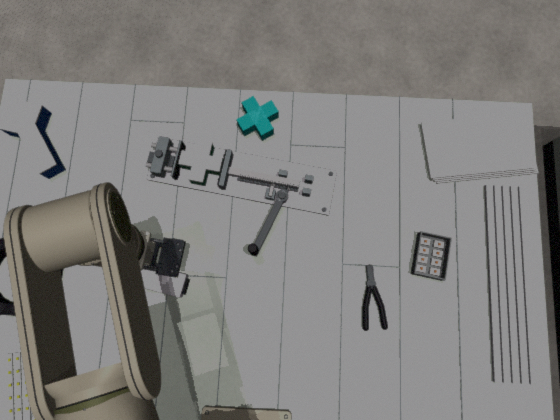

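The top view shows the lever home (post at 254,248), the sign held between the jaw (226,168) and the pushed-back stop (180,160), and the bystanders where they were. Handing in.

```bash
python3 -c "
from h import *
print(robot.close_job())"
```

```text
the job is handed in; nothing more can be done
None
```

I clamped the sign with 8 lever strokes, brought the lever home, let go and handed the job in at about 30 s. No verdict was reported.

**Bite:** The handle took about 3.5 N on stroke 6 and 7.2 N on stroke 7, when the sprung stop started to yield. I gave it one more stroke (9.7 N) and stopped.

**Last checks:**
- **Jaw:** it stayed about 80 mm forward after release.
- **Lever:** the post was back at its starting position, within a few mm.
- **Sign and bystanders:** the sign lay between the jaw and the pushed-back stop. The power supply, pliers and tray looked unmoved in the last top view. The gripper was open and clear of everything.
- **Squeeze:** I could not measure it directly. From how far the stop moved, I estimate 35–40 N, inside the 14–60 N range.

**What went wrong:**
- The fingers crept outward along the post and slipped off on stroke 4, leaving the lever part-way. I found the handle again, regripped it and took the lever home. I then recentred the grip before each of the last three strokes.
- I pushed into the lever's end stops twice, with about 40 N on the wrist. That is well under the 120 N limit.

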